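# Clear the bench jig, register the bar and close the keeper

### The arm

A 7-joint arm with a two-finger parallel gripper is mounted at the origin on the work surface. World frame = base frame: x ahead of the robot, y to its left, z up, the work surface at z = 0. Lengths are in m, angles in rad, forces in N, time in s.
With the tool pointing down it reaches from about 0.425 to 0.875 m from the base axis. Payload 4.7 kg.
Tool frame: the origin (TCP) lies midway between the tips of the shut fingers; the grasp point (between the pads) lies 19 mm behind it; z points along the fingers, y is the line along which they close (so a half turn about z gives the same grasp; the last joint's range is limited). The gripper opens to 87 mm and grips with 3 to 60 N. Pads are 19 mm wide; open, the fingers measure 117 mm over their backs; the gripper's body (75 mm by 190 mm) begins 51 mm behind the grasp point.
Start: joints at [-1.2, 0.321, -0.07, 1.45, 0.023, 1.371, -0.057], TCP at [0.227, 0.609, 0.223] pointing down, gripper open.
Joint ranges: [-2.86, 2.86], [-0.3, 2.09], [-1.38, 1.24], [0.06, 2.45], [-1.56, 4.7], [0.09, 2.05], [-2.69, 2.69]. Speed limits (rad/s): [2.57, 2.57, 3.14, 3.14, 3.14, 3.14, 3.14].

### API

Orientations are given as a rotation vector (axis times angle).
In Python, from bench import ctrl, get_image, calibration gives the robot as it stands.
- The arm moves only by the tool apply_moves, never from a script. Its arguments are lists of equal length, an entry for each row: "dp": the shift along the tool's x, y, z in m, a list of three; "twist": the turn, a rotation vector about the tool's x, y, z in rad, a list of three; "fingers": the closure, from 0 (fully open) to 1 (shut). In form: {"dp": [[dx, dy, dz], ...], "twist": [[ax, ay, az], ...], "fingers": [fingers, ...]}. A call has 1 to 10 rows; each row shifts and turns the commanded pose from where the row before left it, along the tool's axes as they then stand; what a row does not reach is not made up. A row lasts 1/10 s, in which the tool goes at most 50 mm and 8.59 degrees, less where a joint would pass 70% of its speed; a pose out of reach is approached as far as the arm can. A call is refused whole if a number of a shift passes 0.05 or a number of a turn 0.15, either way. A call with a gripper value outside its range is refused whole. The fingers move at their own pace and stop on an object; "newtons" is the grip in N (left out, the last holds). Time passes only in rows, so rows that do not move let the fingers close. It gives the time, the measured TCP pose, the force, the opening and the grip force at its end, in the units of the state.
- ctrl.get_state(): the state, without advancing time (a new reading comes with each control period).
- get_image(name): name is "side" or "top"; returns the picture (400x640x3 uint8, red, green, blue); there is no depth.
- calibration(name): a dict with "fx", "fy", "cx", "cy" (pixels), "eye" and "attitude" of the camera in the world. Camera axes: x right, y up, looking along -z (the intrinsics and any distortion apply to the point x, -y, -z); pixel columns grow to the right and rows downward; lengths in m; the calibration is good to about 2 mm. A picture is of the moment at which its call begins. calibration takes no time and is no camera call.
- ctrl.close_job(): hands the job in; it is judged then, once.
The state is a dict: "time": time; "joint_positions": joint angles; "qd": joint speeds; "joint_torque": joint torques, N m; "position": TCP position; "tool_rot": TCP orientation; "ft_force": force on the tool from outside, world axes, zero at the start; "torque": the same for the moment, N m; "grip_width": opening from 0.0 (shut) to 1.0 (fully open); "grip_force": force on a finger pad.
Only numpy, scipy, OpenCV 4.12 (cv2) and the standard library are available. Lean on these libraries where they do the work, as an engineer would, in place of code of your own. Each camera call takes 0.05 s, during which the arm holds its last target. There are 200 camera calls.

### The job

Two scrap offcuts, one pale and one dark, have been left on the bed of the drilling jig: clear both into the green scrap bin first. Then bring the brown wooden bar onto the bed and push it flat and flush against both blue stops, the long fence and the end stop, and after that swing the keeper arm by its red knob over the bar as far as it will go. Leave the bar tight against both stops, and leave the bottle, jar, mug, tape and tools where they are.

Things in the scene. Friction and masses are not known exactly. Their poses are not given: they have to be found in the camera images.
- jig: drilling jig fixed to the bench: grey laminate bed 230 (x) x 300 (y) x 12 mm thick, origin at the centre of its underside. Two blue stops stand 14 mm above the bed: the fence, 20 mm thick, y = -120 to 130 mm, its working face (looking to jig -x) at x = 50 mm; the end stop, 18 mm thick, x = -35 to 50 mm, its working face (looking to -y) at y = 130 mm
- jig_corner (a point): the inner corner at the bed's surface (12 mm above the bench) where the fence's and the end stop's working faces meet, jig x = 50, y = 130 mm; axes as the jig's. The bar belongs here, long side on the fence and one end on the end stop, so that its centre is 18 mm to -x and 90 mm to -y of this point
- keeper (a joint): keeper arm's angle about its upright pivot: 0 when it points along jig -y; grows clockwise seen from above; 1.571 (hard stop) when it points along jig -x, across the fence and over the bar; swings back to -0.7. Stays where left, light friction. The flat arm is 22 mm wide, 8 mm thick, reaches 79 mm from the pivot; underside 33 mm above the bed (3 mm above a bar on the bed)
- keeper_knob (a point): middle of the red upright knob on the keeper arm: a cylinder 20 mm in diameter, 26 mm high, standing on the arm 58 mm from the pivot axis; the point is 66 mm above the bench, 13 mm above the arm's upper face; axes turn with the arm, which runs from the pivot along -y
- keeper_pivot (a point): point on the keeper's upright pivot axis at the arm's upper face (53 mm above the bench), behind the fence at jig x = 95, y = 30 mm; the arm runs from it along this point's -y
- bar: the brown wooden bar to be registered, 36 (x) x 180 (y) x 30 (z) mm, 130 g, loose on the bench beside the jig; origin at the centre of its underside; its long axis is y; either end may go to the end stop
- offcut_pale: pale wooden offcut left on the jig's bed, 30 (x) x 50 (y) x 32 (z) mm; origin at the centre of its underside
- offcut_dark: dark wooden offcut left on the jig's bed, 26 (x) x 46 (y) x 28 (z) mm; origin at the centre of its underside
- bin: open green scrap bin, fixed to the bench, outside 160 (x) x 150 (y) x 55 (z) mm, walls and floor 5 mm thick; origin at the centre of its underside
- glue: bystander: white glue bottle, upright, 56 mm in diameter, 150 mm high; origin at the centre of its underside
- jar: bystander: amber glass jar, upright, 70 mm in diameter, 85 mm high; origin at the centre of its underside
- tape: bystander: yellow roll of tape lying flat on the jig's bed behind the fence, 40 mm outside diameter, 26 mm inside, 19 mm high; origin at the centre of its underside
- screwdriver: bystander: screwdriver lying on the bench along its x axis, about 200 mm long, handle to its -x
- wrench: bystander: wrench lying on the bench along its x axis, about 180 mm long
- hammer: bystander: hammer lying on the bench along its x axis, about 280 mm long, handle to its -x
- mug: bystander: blue mug, upright, 76 mm in diameter, 90 mm high, handle on its +y side; origin at the centre of its underside
There are look-alikes about, which are no part of the job. Leave any purple look-alike of the bar alone. There is more than one size of the offcut_pale; the one meant has the size given above.

How it is judged:
By the outcome, as a careful person would: the job done as asked, in the order asked, and still so for the second after the job is handed in, with the robot touching nothing.
It also fails if it takes over 72 s, if anything falls off the work surface, if the arm or the gripper's body presses on something with over 40 N, if the wrist force passes 120 N, or if a joint passes its speed limit or range.

## Working session

There is one attempt and no reset: what is moved stays moved. The work goes in short steps, Python scripts to look and compute and a tool call to move; the robot and the scene stay as the last step left them, time stands still between calls to the robot, and variables do not carry over. Pictures are saved under pics/ and viewed, at most 10 in all, crops included, and the job is handed in when it is done.

Besides the shell and the picture viewer there is one more tool, called after "Call:" as name(argument=value, ...) on one line, values as JSON. apply_moves: Moves the arm, as the interface text tells. Its arguments: {"type":"object","properties":{"dp":{"type":"array"},"twist":{"type":"array"},"fingers":{"type":"array"},"newtons":{"type":"number"}},"required":["dp","twist","fingers"]}

```bash
mkdir -p pics
python3 - <<'E'
from bench import ctrl,get_image,calibration
import cv2
for n in("top","side"):
    cv2.imwrite(f"pics/{n}0.png",cv2.cvtColor(get_image(n),cv2.COLOR_RGB2BGR)); print(calibration(n))
s=ctrl.get_state();print(s)
E
```

```text
{'fx': 479.9141412781146, 'fy': 479.9141412781146, 'cx': 319.2561809636615, 'cy': 207.3767102732727, 'eye': array([ 0.41047795, -0.00682903,  1.58271303]), 'attitude': array([ 0.06873036, -0.04520555, -1.56864665])}
{'fx': 433.8522706891244, 'fy': 433.8522706891244, 'cx': 327.1211962346822, 'cy': 195.71244250799987, 'eye': array([0.29774862, 0.6916913 , 0.97707071]), 'attitude': array([ 0.13703888, -0.96829387, -2.66867469])}
{'time': 0.1, 'joint_positions': array([-1.19988227,  0.32177118, -0.07007678,  1.45155062,  0.02262856,
        1.37080157, -0.05687622]), 'qd': array([-0.00013913, -0.00096444,  0.00053326, -0.00358867, -0.00079617,
        0.00032284,  0.00027778]), 'joint_torque': array([-7.29595940e-04, -4.92574489e+01, -4.06234162e-01, -3.13397992e+01,
       -6.42161351e-02,  3.95780266e-02,  9.15599594e-05]), 'position': array([0.22692565, 0.60857252, 0.22155755]), 'tool_rot': array([-5.57403327e-01, -3.09155656e+00,  2.72376573e-03]), 'ft_force': array([-0.22357496, -0.02066097,  0.65588075]), 'torque': array([ 0.021924  , -0.0374405 , -0.02082805]), 'grip_force': 0.0, 'grip_width': 1.000137878641968}
```

View pics/top0.png

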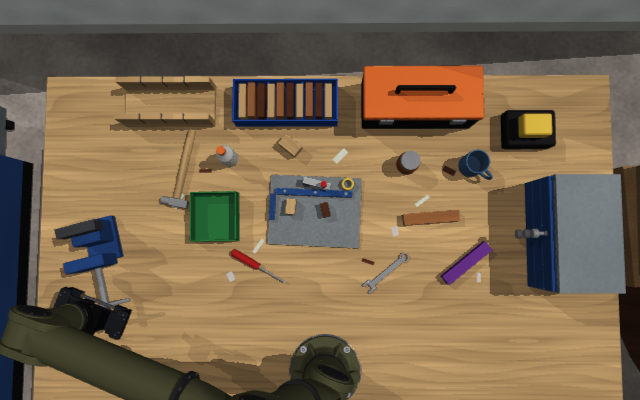

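View pics/side0.png

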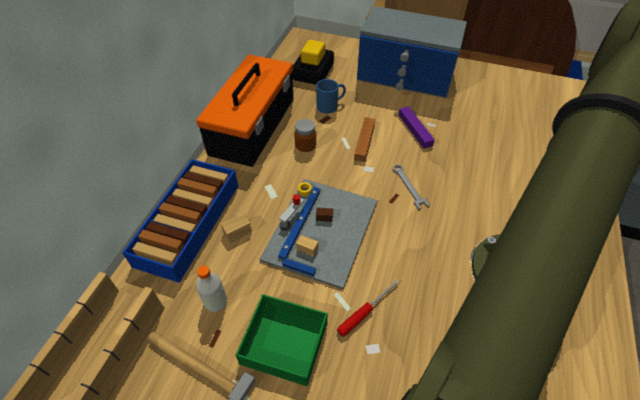

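The top view shows the jig at about (315,211), with the pale offcut at (290,206) and the dark one at (325,209). The bar is at (429,217), the bin at (215,217) and the knob at (323,184). The side view agrees: the offcuts are at (307,245) and (325,214), the bar at (365,139).

```bash
cat > h.py <<'E'
import numpy as np,cv2
from bench import ctrl,get_image,calibration
from scipy.spatial.transform import Rotation as R
def ray(n,u,v,z):
    c=calibration(n);d=R.from_rotvec(c['attitude']).apply([(u-c['cx'])/c['fx'],-(v-c['cy'])/c['fy'],-1])
    return c['eye']+d*(z-c['eye'][2])/d[2]
def rect(n,img,lo,hi,box,z,k=4):
    """largest blob in HSV range inside box (u0,v0,u1,v1): centre, side lengths, long-axis angle at height z"""
    u0,v0,u1,v1=box
    c=cv2.resize(img[v0:v1,u0:u1],None,fx=k,fy=k,interpolation=cv2.INTER_CUBIC)
    m=cv2.inRange(cv2.cvtColor(c,cv2.COLOR_RGB2HSV),np.array(lo),np.array(hi))
    cs=cv2.findContours(m,cv2.RETR_EXTERNAL,cv2.CHAIN_APPROX_NONE)[0]
    if not cs:return None
    b=max(cs,key=cv2.contourArea)[:,0,:]
    P=np.array([ray(n,(p[0]+.5)/k-.5+u0,(p[1]+.5)/k-.5+v0,z)[:2] for p in b],np.float32)
    (x,y),(w,h),a=cv2.minAreaRect(P)
    if w<h:w,h,a=h,w,a+90
    return np.round([x,y,w,h,(a+90)%180-90],4)
E
python3 - <<'E'
from h import *
t=get_image("top");s=get_image("side")
hs=cv2.cvtColor(t,cv2.COLOR_RGB2HSV);h2=cv2.cvtColor(s,cv2.COLOR_RGB2HSV)
for n,u,v in[("pale",290,206),("dark",326,210),("bar",429,217),("bin",215,217),("fence",315,192),("knob",323,184),("bed",300,235),("wood",400,240),("arm",310,182),("endstop",272,207)]:print(n,hs[v,u])
for n,u,v in[("pale",307,242),("dark",325,212),("bar",366,135)]:print('s',n,h2[v,u])
print(ray("top",325,365,0.0))
a=cv2.resize(t[160:260,180:380],None,fx=4,fy=4,interpolation=cv2.INTER_CUBIC)
cv2.imwrite("pics/c1.png",cv2.cvtColor(a,cv2.COLOR_RGB2BGR))
E
```

```text
pale [ 18 115 187]
dark [  9 159  74]
bar [ 13 161 141]
bin [ 67 168 108]
fence [130   6 134]
knob [  1 212 167]
bed [100  13 117]
wood [ 18 116 182]
arm [ 60   2 163]
endstop [109 181 110]
s pale [ 19 131 198]
s dark [ 11 189  81]
s bar [ 14 186 145]
[ 0.01515891 -0.00252299  0.        ]
```

View pics/c1.png

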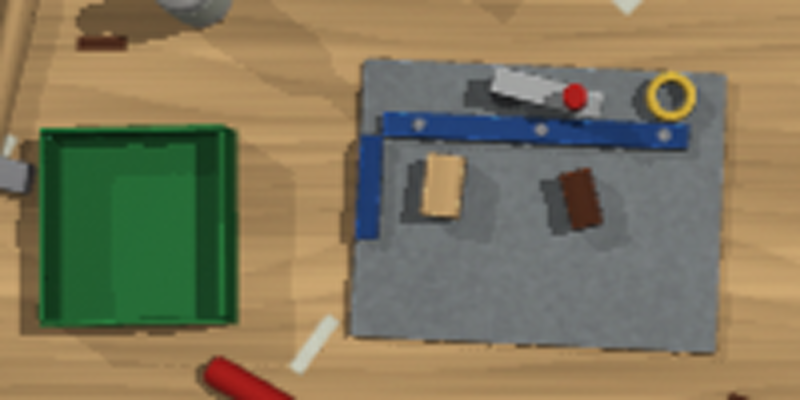

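The crop shows the pale offcut at crop (443,186) and the dark one at (581,199). The knob is at (574,97), the tape at (671,97), and the fence runs (385,123) to (688,136).

Run:
```python
from h import *
t=get_image("top");s=get_image("side")
print("pale",rect("top",t,(10,60,130),(28,255,255),(280,194,302,218),.044))
print("dark",rect("top",t,(0,80,20),(20,255,130),(314,198,336,220),.040))
print("bar",rect("top",t,(8,135,60),(16,255,200),(390,200,470,235),.030))
print("bar s",rect("side",s,(8,150,90),(17,255,220),(345,110,385,168),.030))
print("bin",rect("top",t,(55,90,20),(80,255,255),(185,185,245,250),.055))
print("fence",rect("top",t,(105,120,50),(125,255,255),(275,186,356,200),.026))
print("fence s",rect("side",s,(105,120,50),(125,255,255),(278,180,322,258),.026))
print("end",rect("top",t,(105,120,50),(125,255,255),(265,195,276,222),.026))
print("knob",rect("top",t,(0,150,80),(8,255,255),(315,176,332,192),.079))
print("bed",rect("top",t,(0,0,60),(130,50,180),(262,170,368,252),.012))
a=cv2.resize(t[190:245,380:480],None,fx=8,fy=8,interpolation=cv2.INTER_CUBIC)
b=cv2.resize(s[170:290,250:390],None,fx=5,fy=5,interpolation=cv2.INTER_CUBIC)
cv2.imwrite("pics/c2.png",cv2.cvtColor(b,cv2.COLOR_RGB2BGR))
st=ctrl.get_state();print(R.from_rotvec(st['tool_rot']).as_matrix().round(3))
```

```text
pale [ 0.5276  0.1096  0.0506  0.031  -5.7065]
dark [ 5.16600e-01 -1.30000e-03  4.64000e-02  2.53000e-02  1.44833e+01]
bar [ 4.91700e-01 -3.42900e-01  1.84800e-01  3.79000e-02 -8.54425e+01]
bar s [ 4.92400e-01 -3.28400e-01  2.10000e-01  4.07000e-02 -8.52197e+01]
bin [0.4939 0.3533 0.1592 0.1573 1.1817]
fence [ 5.73500e-01  3.73000e-02  2.50500e-01  3.36000e-02 -8.90219e+01]Traceback (most recent call last):
  File "<stdin>", line 9, in <module>
  File "h.py", line 15, in rect
    P=np.array([ray(n,(p[0]+.5)/k-.5+u0,(p[1]+.5)/k-.5+v0,z)[:2] for p in b],np.float32)
                ~~~^^^^^^^^^^^^^^^^^^^^^^^^^^^^^^^^^^^^^^^^^
  File "h.py", line 5, in ray
    c=calibration(n);d=R.from_rotvec(c['attitude']).apply([(u-c['cx'])/c['fx'],-(v-c['cy'])/c['fy'],-1])
ValueError: time passes only in moves, steps and waits
```

```bash
sed -i 's/^def ray/from functools import lru_cache\ncalibration=lru_cache(calibration)\ndef ray/' h.py
python3 - <<'E'
from h import *
t=get_image("top");s=get_image("side")
print("fence s",rect("side",s,(105,120,50),(125,255,255),(278,180,322,258),.026))
print("end",rect("top",t,(105,120,50),(125,255,255),(265,195,276,222),.026))
print("knob",rect("top",t,(0,150,80),(8,255,255),(315,176,332,192),.079))
print("bed",rect("top",t,(0,0,60),(130,50,180),(262,170,368,252),.012))
# fence working (lower) edge: per column lowest blue->grey transition
def edge(u):
    col=t[186:204,u].astype(float);b=col[:,2]-col[:,0]
    f=np.interp(np.arange(0,17,.05),np.arange(18),b); i=np.where(f>f.max()/2)[0].max()
    return 186+i*.05
P=np.array([ray("top",u,edge(u),.019)[:2] for u in range(283,349,3)])
k=np.polyfit(P[:,1],P[:,0],1);print("fence edge x=a*y+b",k,np.abs(np.polyval(k,P[:,1])-P[:,0]).max())
def edge2(v):
    row=t[v,264:284].astype(float);b=row[:,2]-row[:,0]
    f=np.interp(np.arange(0,19,.05),np.arange(20),b); i=np.where(f>f.max()/2)[0].max()
    return 264+i*.05
Q=np.array([ray("top",edge2(v),v,.026)[:2] for v in range(199,217,2)]);print(Q.round(4))
b=cv2.resize(s[170:290,250:390],None,fx=5,fy=5,interpolation=cv2.INTER_CUBIC)
cv2.imwrite("pics/c2.png",cv2.cvtColor(b,cv2.COLOR_RGB2BGR))
st=ctrl.get_state();print(R.from_rotvec(st['tool_rot']).as_matrix().round(3),st['time'])
E
```

```text
fence s [5.75200e-01 4.18000e-02 2.54200e-01 2.41000e-02 8.78172e+01]
end [ 0.5252  0.1714  0.0808  0.0177 -2.5938]
knob [0.5949 0.0034 0.019  0.0166 0.0521]
bed [5.13800e-01 3.34000e-02 2.99400e-01 2.29500e-01 8.74128e+01]
fence edge x=a*y+b [0.04441755 0.56294312] 0.0006373055697865837
[[0.5509 0.162 ]
 [0.5443 0.1621]
 [0.5378 0.162 ]
 [0.5313 0.1625]
 [0.5247 0.1623]
 [0.5182 0.1624]
 [0.5117 0.163 ]
 [0.5051 0.1631]
 [0.4986 0.1641]]
[[-0.937  0.349  0.   ]
 [ 0.349  0.937 -0.   ]
 [-0.    -0.    -1.   ]] 0.4
```

View pics/c2.png

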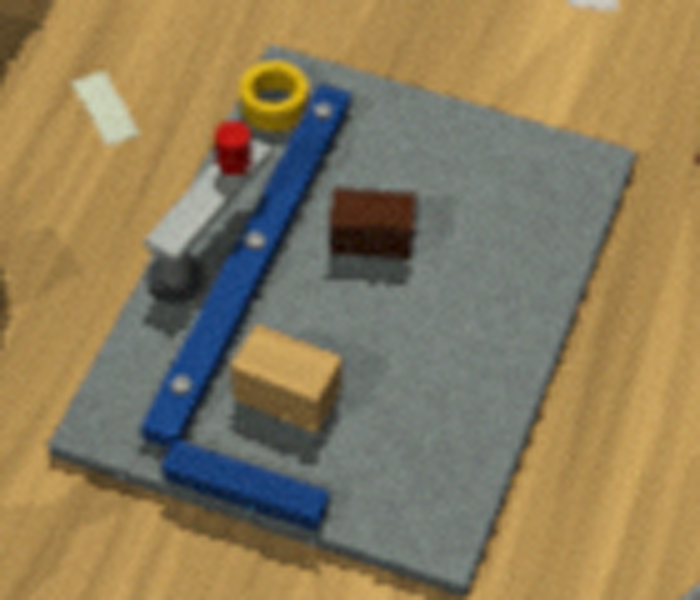

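The side crop shows both offcuts clear of the stops. The keeper arm points roughly along -y, with the knob clear of the tape. I'll start by approaching the pale offcut.

```bash
cat > p.py <<'E'
import sys
from h import *
"""p.py x y z phi : remaining shift in tool axes and turn about tool z"""
s=ctrl.get_state();M=R.from_rotvec(s['tool_rot']);X=M.as_matrix()
phi=np.arctan2(X[1,0],-X[0,0])
g=[float(a) for a in sys.argv[1:5]]
print("t",round(s['time'],2),"pos",s['position'].round(4),"phi",phi.round(4),"F",s['ft_force'].round(1),"gw",round(s['grip_width'],3),"gf",round(s['grip_force'],1))
print("dp",M.inv().apply(np.array(g[:3])-s['position']).round(4),"turn",round(g[3]-phi,4),"tilt",X[:2,2].round(4))
E
echo ok
```

```text
ok
```

Call:
apply_moves(dp=[[-0.038,-0.03,0.008],[-0.038,-0.03,0.008],[-0.038,-0.03,0.008],[-0.038,-0.03,0.008],[-0.038,-0.03,0.008],[-0.038,-0.03,0.008],[-0.038,-0.03,0.008],[-0.038,-0.03,0.008],[-0.038,-0.03,0.008],[-0.038,-0.03,0.008]], twist=[[0,0,0],[0,0,0],[0,0,0],[0,0,0],[0,0,0],[0,0,0],[0,0,0],[0,0,0],[0,0,0],[0,0,0]], fingers=[0.4,0.4,0.4,0.4,0.4,0.4,0.4,0.4,0.4,0.4], newtons=25)

```text
time: 1.4
position: [0.4792, 0.1936, 0.1427]
tool_rot: [0.557, 3.091, 0.002]
ft_force: [0.9, 0.7, 0.5]
grip_width: 0.606
grip_force: 0.0
```

```bash
python3 p.py 0.5276 0.1096 0.12 0.0995
```

```text
t 1.4 pos [0.4792 0.1936 0.1427] phi 0.3566 F [0.9 0.7 0.5] gw 0.606 gf 0.0
dp [-0.0746 -0.0618  0.0227] turn -0.2571 tilt [0.001  0.0008]
```

Call:
apply_moves(dp=[[-0.037,-0.031,0.011],[-0.037,-0.031,0.011],[0,0,0],[0,0,0],[0,0,0]], twist=[[0,0,0],[0,0,0],[0,0,-0.129],[0,0,-0.128],[0,0,0]], fingers=[0.4,0.4,0.4,0.4,0.4])

```text
time: 1.9
position: [0.5262, 0.1109, 0.1205]
tool_rot: [-0.158, -3.138, -0.0]
ft_force: [-0.1, -0.1, -0.3]
grip_width: 0.595
grip_force: 0.0
```

```bash
python3 p.py 0.5276 0.1096 0.022 0.0995
```

```text
t 1.9 pos [0.5262 0.1109 0.1205] phi 0.1004 F [-0.1 -0.1 -0.3] gw 0.595 gf 0.0
dp [-0.0016 -0.0011  0.0985] turn -0.0009 tilt [-0.      0.0001]
```

Call:
apply_moves(dp=[[-0.0016,-0.0011,0.04],[0,0,0.04],[0,0,0.0185],[0,0,0],[0,0,0],[0,0,0],[0,0,0],[0,0,-0.03],[0,0,-0.04],[0,0,-0.04]], twist=[[0,0,0],[0,0,0],[0,0,0],[0,0,0],[0,0,0],[0,0,0],[0,0,0],[0,0,0],[0,0,0],[0,0,0]], fingers=[0.4,0.4,0.4,0.4,1,1,1,1,1,1])

```text
time: 2.9
position: [0.5274, 0.11, 0.1341]
tool_rot: [0.158, 3.137, 0.0]
ft_force: [0.6, -0.1, -0.5]
grip_width: 0.337
grip_force: 25.0
```

```bash
python3 p.py 0.52 0.353 0.12 0.0995
```

```text
t 2.9 pos [0.5274 0.11   0.1341] phi 0.1004 F [ 0.6 -0.1 -0.5] gw 0.337 gf 25.0
dp [0.0318 0.241  0.0141] turn -0.0009 tilt [0.0005 0.0003]
```

Call:
apply_moves(dp=[[0.0053,0.04,0],[0.0053,0.04,0],[0.0053,0.04,0],[0.0053,0.04,0],[0.0053,0.04,0],[0.0053,0.04,0.02],[0,0,0.04],[0,0,0.025],[0,0,0],[0,0,0]], twist=[[0,0,0],[0,0,0],[0,0,0],[0,0,0],[0,0,0],[0,0,0],[0,0,0],[0,0,0],[0,0,0],[0,0,0]], fingers=[1,1,1,1,1,1,1,1,0.4,0.4])

```text
time: 3.9
position: [0.5204, 0.3521, 0.0482]
tool_rot: [0.158, 3.137, 0.001]
ft_force: [0.4, -0.3, -0.1]
grip_width: 0.44
grip_force: 0.0
```

Call:
apply_moves(dp=[[0,0,0],[0,0,-0.04],[0,0,-0.04]], twist=[[0,0,0],[0,0,-0.1],[0,0,-0.1]], fingers=[0.4,0.4,0.4])

```text
time: 4.2
position: [0.52, 0.3517, 0.1293]
tool_rot: [-0.162, 3.137, 0.0]
ft_force: [1.0, 0.7, 0.6]
grip_width: 0.588
grip_force: 0.0
```

```bash
python3 p.py 0.5166 -0.0013 0.12 -0.253
```

```text
t 4.2 pos [0.52   0.3517 0.1293] phi -0.1035 F [1.  0.7 0.6] gw 0.588 gf 0.0
dp [ 0.0399 -0.3508  0.0092] turn -0.1495 tilt [0.0007 0.0003]
```

Call:
apply_moves(dp=[[0.005,-0.044,0],[0.005,-0.044,0],[0.005,-0.044,0],[0.005,-0.044,0],[0.005,-0.044,0],[0.005,-0.044,0],[0.005,-0.044,0],[0.005,-0.043,0],[0,0,0.01],[0,0,0]], twist=[[0,0,0],[0,0,0],[0,0,0],[0,0,0],[0,0,0],[0,0,0],[0,0,0],[0,0,0],[0,0,-0.145],[0,0,0]], fingers=[0.4,0.4,0.4,0.4,0.4,0.4,0.4,0.4,0.4,0.4])

```text
time: 5.2
position: [0.5155, -0.0028, 0.1185]
tool_rot: [-0.379, 3.116, 0.001]
ft_force: [-0.0, 1.4, 0.3]
grip_width: 0.601
grip_force: 0.0
```

```bash
python3 p.py 0.5166 -0.0013 0.022 -0.253
```

```text
t 5.2 pos [ 0.5155 -0.0028  0.1185] phi -0.2418 F [-0.   1.4  0.3] gw 0.601 gf 0.0
dp [-0.0012  0.0012  0.0965] turn -0.0112 tilt [0.0024 0.0012]
```

Call:
apply_moves(dp=[[-0.0011,0.0011,0.04],[0,0,0.04],[0,0,0.0165],[0,0,0],[0,0,0],[0,0,0],[0,0,0],[0,0,-0.03],[0,0,-0.04],[0,0,-0.04]], twist=[[0,0,-0.01],[0,0,0],[0,0,0],[0,0,0],[0,0,0],[0,0,0],[0,0,0],[0,0,0],[0,0,0],[0,0,0]], fingers=[0.4,0.4,0.4,0.4,1,1,1,1,1,1])

```text
time: 6.2
position: [0.5158, 0.0, 0.1326]
tool_rot: [-0.399, 3.116, 0.0]
ft_force: [1.7, 0.1, -0.3]
grip_width: 0.137
grip_force: 0.0
```

```bash
python3 p.py 0.465 0.353 0.12 -0.253
```

```text
t 6.2 pos [0.5158 0.     0.1326] phi -0.2545 F [ 1.7  0.1 -0.3] gw 0.137 gf 0.0
dp [-0.0396  0.3544  0.0126] turn 0.0015 tilt [0.0007 0.0002]
```

Run:
```python
from h import *
t=get_image("top");s=get_image("side")
a=cv2.resize(t[160:260,180:380],None,fx=3,fy=3,interpolation=cv2.INTER_CUBIC)
b=cv2.resize(s[150:270,250:450],None,fx=3,fy=3,interpolation=cv2.INTER_CUBIC)[:300]
cv2.imwrite("pics/c3.png",cv2.cvtColor(np.vstack([a,b]),cv2.COLOR_RGB2BGR))
```

```text
(no output)
```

View pics/c3.png

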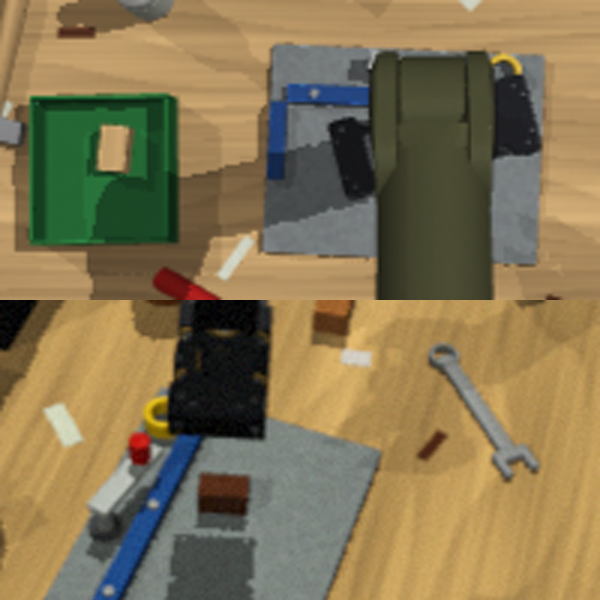

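The pale offcut is in the bin. The dark one is still on the bed at side pixel (325,214): I lifted before the fingers had closed. I'll retry with more closing time.

```bash
python3 - <<'E'
from h import *
print("dark s",rect("side",get_image("side"),(0,100,20),(16,255,140),(312,203,338,224),.034))
E
python3 p.py 0.5166 -0.0013 0.022 -0.253
```

```text
dark s [5.17800e-01 6.70000e-03 4.46000e-02 4.33000e-02 1.42463e+01]
t 6.35 pos [5.187e-01 4.000e-04 1.347e-01] phi -0.2548 F [ 0.6 -1.1 -0. ] gw 0.034 gf 0.0
dp [ 0.0034 -0.001   0.1127] turn 0.0018 tilt [0.0082 0.0018]
```

Call:
apply_moves(dp=[[0,0,0],[0,0,0],[0,0,0],[0,0,0.03],[0,0,0.04],[0,0,0.04],[0,0,0],[0,0,0],[0,0,0],[0,0,0]], twist=[[0,0,0],[0,0,0],[0,0,0],[0,0,0],[0,0,0],[0,0,0],[0,0,0],[0,0,0],[0,0,0],[0,0,0]], fingers=[0.4,0.4,0.4,0.4,0.4,0.4,0.4,1,1,1])

```text
time: 7.35
position: [0.5175, 0.0002, 0.0226]
tool_rot: [-0.399, 3.113, 0.0]
ft_force: [-0.4, -0.2, 0.5]
grip_width: 0.407
grip_force: 0.0
```

Call:
apply_moves(dp=[[0,0,0],[0,0,0],[0,0,0]], twist=[[0,0,0],[0,0,0],[0,0,0]], fingers=[1,1,1])

```text
time: 7.65
position: [0.517, 0.0003, 0.022]
tool_rot: [-0.4, 3.114, 0.001]
ft_force: [0.1, -0.1, 6.5]
grip_width: 0.299
grip_force: 25.0
```

Call:
apply_moves(dp=[[0,0,-0.03],[0,0,-0.04],[0,0,-0.04],[-0.005,0.0445,0],[-0.005,0.0445,0],[-0.005,0.0445,0],[-0.005,0.0445,0],[-0.005,0.0445,0],[-0.005,0.0445,0],[-0.005,0.0445,0]], twist=[[0,0,0],[0,0,0],[0,0,0],[0,0,0],[0,0,0],[0,0,0],[0,0,0],[0,0,0],[0,0,0],[0,0,0]], fingers=[1,1,1,1,1,1,1,1,1,1])

```text
time: 8.65
position: [0.4706, 0.312, 0.1308]
tool_rot: [-0.4, 3.116, 0.0]
ft_force: [1.8, 1.0, 0.3]
grip_width: 0.298
grip_force: 25.0
```

Call:
apply_moves(dp=[[-0.005,0.0445,0],[0,0,0.04],[0,0,0.045],[0,0,0],[0,0,0],[0,0,0],[0,0,0],[0,0,-0.045],[0,0,-0.045],[0,0,0]], twist=[[0,0,0],[0,0,0],[0,0,0],[0,0,0],[0,0,0],[0,0,0],[0,0,0],[0,0,0],[0,0,0.1],[0,0,0.14]], fingers=[1,1,1,1,0.4,0.4,0.4,0.4,0.4,0.4])

```text
time: 9.65
position: [0.4692, 0.3578, 0.145]
tool_rot: [-0.015, 3.13, 0.016]
ft_force: [0.6, 0.4, -0.0]
grip_width: 0.594
grip_force: 0.0
```

```bash
python3 - <<'E'
from h import *
t=get_image("top");s=get_image("side")
print("bar",rect("top",t,(8,135,60),(16,255,200),(390,200,470,235),.015))
for lo in(120,170):print("bar s",rect("side",s,(8,150,lo),(17,255,230),(345,110,385,168),.030))
b=cv2.resize(s[110:390,230:390],None,fx=2,fy=2,interpolation=cv2.INTER_CUBIC)
a=cv2.resize(s[105:175,335:395],None,fx=8,fy=8,interpolation=cv2.INTER_CUBIC)
a=cv2.copyMakeBorder(a,0,0,0,0,cv2.BORDER_CONSTANT)
h=max(a.shape[0],b.shape[0]);P=lambda i:cv2.copyMakeBorder(i,0,h-i.shape[0],0,0,cv2.BORDER_CONSTANT)
cv2.imwrite("pics/c4.png",cv2.cvtColor(np.hstack([P(b),P(a)]),cv2.COLOR_RGB2BGR))
E
python3 p.py 0.49 -0.34 0.12 1.49
```

```text
bar [ 4.92500e-01 -3.46100e-01  1.86500e-01  3.78000e-02 -8.53528e+01]
bar s [ 5.10400e-01 -4.16100e-01  4.96000e-02  2.63000e-02  5.63261e+01]
bar s [ 5.11300e-01 -4.17300e-01  4.86000e-02  2.36000e-02  5.61952e+01]
t 9.75 pos [0.4663 0.3557 0.1393] phi -0.0143 F [-0.1 -0.5  0.8] gw 0.599 gf 0.0
dp [-0.0136 -0.6961  0.0164] turn 1.5043 tilt [0.0047 0.0044]
```

View pics/c4.png

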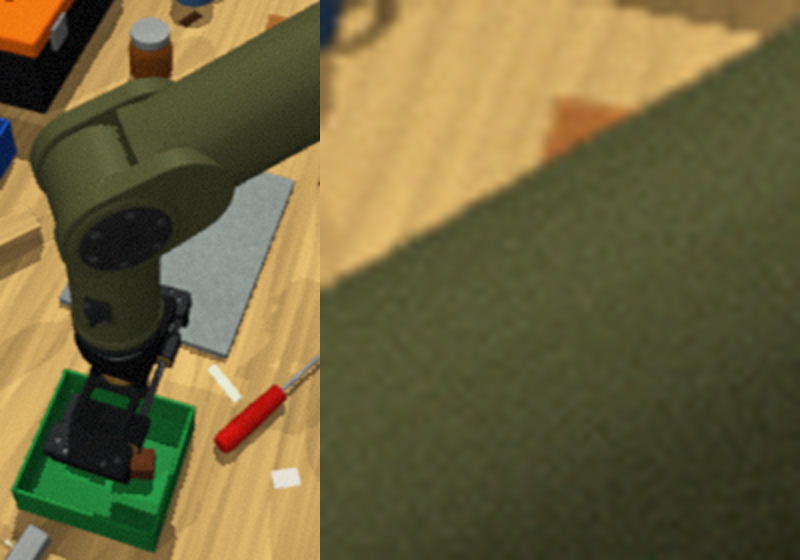

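The dark offcut appears at the bin's near corner, at panel (140,462). I'll confirm that from the top view once the arm is out of the way. Now over to the bar.

Call:
apply_moves(dp=[[-0.001,-0.045,0],[-0.001,-0.045,0],[-0.001,-0.045,0],[-0.001,-0.045,0],[-0.001,-0.045,0],[-0.001,-0.045,0],[-0.001,-0.045,0],[-0.001,-0.045,0],[-0.001,-0.045,0],[-0.001,-0.045,0]], twist=[[0,0,0],[0,0,0],[0,0,0],[0,0,0],[0,0,0],[0,0,0],[0,0,0],[0,0,0],[0,0,0],[0,0,0]], fingers=[0.3,0.3,0.3,0.3,0.3,0.3,0.3,0.3,0.3,0.3])

```text
time: 10.75
position: [0.4809, -0.0968, 0.1355]
tool_rot: [0.03, -3.141, -0.001]
ft_force: [0.8, -0.0, -0.0]
grip_width: 0.699
grip_force: 0.0
```

Call:
apply_moves(dp=[[-0.001,-0.045,0],[-0.001,-0.045,0],[-0.001,-0.045,0],[-0.001,-0.045,0],[-0.001,-0.045,0],[-0.001,-0.02,0],[0,0,0],[0,0,0],[0,0,0],[0,0,0]], twist=[[0,0,0],[0,0,0],[0,0,0],[0,0,0],[0,0,0],[0,0,0.145],[0,0,0.145],[0,0,0.145],[0,0,0.145],[0,0,0.145]], fingers=[0.3,0.3,0.3,0.3,0.3,0.3,0.3,0.3,0.3,0.3])

```text
time: 11.75
position: [0.4907, -0.3398, 0.135]
tool_rot: [-1.095, -2.943, -0.001]
ft_force: [0.0, -0.4, 0.0]
grip_width: 0.704
grip_force: 0.0
```

Call:
apply_moves(dp=[[0,0,0],[0,0,0],[0,0,0],[0,0,0],[0,0,0],[0,0,0]], twist=[[0,0,0.145],[0,0,0.145],[0,0,0.145],[0,0,0.145],[0,0,0.145],[0,0,0.05]], fingers=[0.3,0.3,0.3,0.3,0.3,0.3])

```text
time: 12.35
position: [0.4909, -0.3396, 0.135]
tool_rot: [-2.124, -2.313, 0.0]
ft_force: [-0.2, 0.2, -0.7]
grip_width: 0.699
grip_force: 0.0
```

```bash
python3 - <<'E'
from h import *
t=get_image("top");s=get_image("side")
h=cv2.cvtColor(s,cv2.COLOR_RGB2HSV)
print("dark in bin",rect("top",t,(0,80,20),(16,255,130),(188,190,241,246),.02))
b=cv2.resize(t[180:255,180:250],None,fx=4,fy=4,interpolation=cv2.INTER_CUBIC)
a=cv2.resize(s[90:190,300:420],None,fx=4,fy=4,interpolation=cv2.INTER_CUBIC)
hh=max(a.shape[0],b.shape[0]);P=lambda i:cv2.copyMakeBorder(i,0,hh-i.shape[0],0,0,cv2.BORDER_CONSTANT)
cv2.imwrite("pics/c5.png",cv2.cvtColor(np.hstack([P(b),P(a)]),cv2.COLOR_RGB2BGR))
E
python3 p.py 0.4927 -0.3453 0.018 1.4906
```

```text
dark in bin [ 0.4658  0.3534  0.0463  0.0282 15.3778]
t 12.45 pos [ 0.4909 -0.3396  0.1351] phi 1.4819 F [-0.4  0.3 -0.6] gw 0.699 gf 0.0
dp [-0.0059  0.0014  0.117 ] turn 0.0087 tilt [-0.001   0.0007]
```

View pics/c5.png

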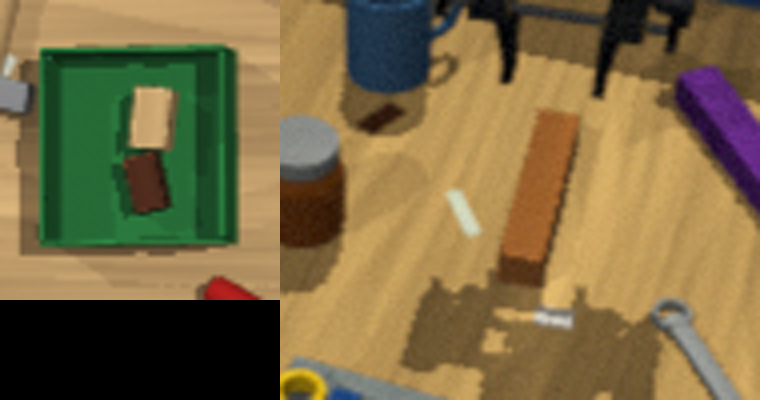

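Both offcuts lie flat in the bin, at left panel (152,118) and (147,182). The bar is undisturbed, at right panel (540,195). Now I'll grasp it.

Call:
apply_moves(dp=[[-0.0058,0.0014,0.04],[0,0,0.045],[0,0,0.04],[0,0,0],[0,0,0],[0,0,0],[0,0,0],[0,0,0],[0,0,0],[0,0,0]], twist=[[0,0,0.008],[0,0,0],[0,0,0],[0,0,0],[0,0,0],[0,0,0],[0,0,0],[0,0,0],[0,0,0],[0,0,0]], fingers=[0.3,0.3,0.3,0.3,1,1,1,1,1,1], newtons=30)

```text
time: 13.45
position: [0.4943, -0.3462, 0.0123]
tool_rot: [2.131, 2.305, 0.002]
ft_force: [-0.3, 1.2, 6.9]
grip_width: 0.409
grip_force: 30.0
```

Call:
apply_moves(dp=[[0,0,-0.02],[0,0,-0.03],[0,0,-0.03],[0,0,0]], twist=[[0,0,0],[0,0,0],[0,0,0],[0,0,0.12]], fingers=[1,1,1,1])

```text
time: 13.85
position: [0.4953, -0.3475, 0.0949]
tool_rot: [2.265, 2.167, 0.005]
ft_force: [-0.1, 0.4, -2.0]
grip_width: 0.411
grip_force: 30.0
```

```bash
python3 p.py 0.5192 0.0653 0.09 1.6152
```

```text
t 13.85 pos [ 0.4953 -0.3475  0.0949] phi 1.6151 F [-0.1  0.4 -2. ] gw 0.411 gf 30.0
dp [0.4135 0.0055 0.004 ] turn 0.0001 tilt [ 0.0068 -0.0027]
```

Call:
apply_moves(dp=[[0.041,0.0005,0],[0.041,0.0005,0],[0.041,0.0005,0],[0.041,0.0005,0],[0.041,0.0005,0],[0.041,0.0005,0],[0.041,0.0005,0],[0.041,0.0005,0],[0.041,0.0005,0],[0.041,0.0005,0]], twist=[[0,0,0],[0,0,0],[0,0,0],[0,0,0],[0,0,0],[0,0,0],[0,0,0],[0,0,0],[0,0,0],[0,0,0]], fingers=[1,1,1,1,1,1,1,1,1,1])

```text
time: 14.85
position: [0.515, 0.0656, 0.0908]
tool_rot: [-2.267, -2.174, -0.001]
ft_force: [0.7, -0.0, -2.3]
grip_width: 0.41
grip_force: 30.0
```

Call:
apply_moves(dp=[[0,0,0],[0,0,0]], twist=[[0,0,0],[0,0,0]], fingers=[1,1])

```text
time: 15.05
position: [0.5151, 0.0648, 0.0905]
tool_rot: [2.264, 2.178, -0.001]
ft_force: [0.0, 0.0, -1.2]
grip_width: 0.41
grip_force: 30.0
```

```bash
python3 - <<'E'
from h import *
t=get_image("top");s=get_image("side")
cv2.imwrite("pics/c6.png",cv2.cvtColor(cv2.resize(s[120:300,240:420],None,fx=3,fy=3,interpolation=cv2.INTER_CUBIC),cv2.COLOR_RGB2BGR))
E
python3 p.py 0.5192 0.0653 0.024 1.6152
```

```text
t 15.15 pos [0.5152 0.0624 0.0906] phi 1.6142 F [-0.2 -0.2 -2.6] gw 0.41 gf 30.0
dp [0.0031 0.0039 0.0666] turn 0.001 tilt [-0.0001 -0.0004]
```

View pics/c6.png

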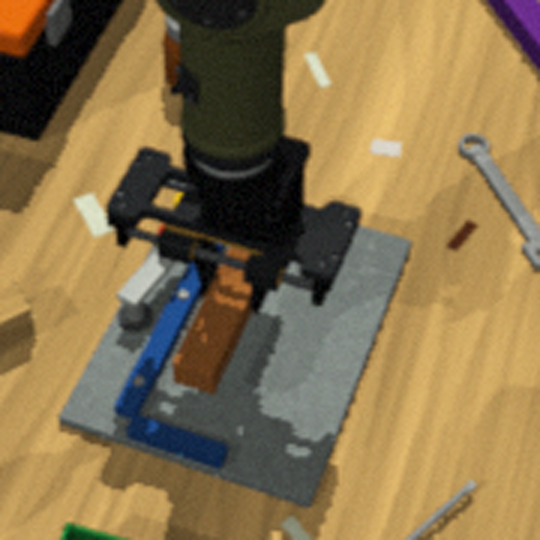

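The bar is held level above the bed, with its end near the end stop clear at crop (195,370). Lowering it now.

Call:
apply_moves(dp=[[0,0,0.03],[0,0,0.025],[0,0,0.009],[0,0,0.002],[0,0,0],[0,0,0],[0,0,0],[0,0,0],[0,0,0],[0,0,0]], twist=[[0,0,0],[0,0,0],[0,0,0],[0,0,0],[0,0,0],[0,0,0],[0,0,0],[0,0,0],[0,0,0],[0,0,0]], fingers=[1,1,1,1,1,0.45,0.45,0.45,0.45,0.45])

```text
time: 16.15
position: [0.5156, 0.064, 0.0248]
tool_rot: [2.267, 2.175, 0.001]
ft_force: [0.2, -0.3, 0.7]
grip_width: 0.548
grip_force: 0.0
```

Call:
apply_moves(dp=[[0,0,-0.03],[0,0,-0.04],[0,0,-0.03],[0,-0.045,0],[0,-0.03,0],[0,0,0],[0,0,0],[0,0,0]], twist=[[0,0,0],[0,0,0],[0,0,0],[0,0,0],[0,0,0],[0,0,0],[0,0,0],[0,0,0]], fingers=[0.45,0.45,0.45,1,1,1,1,1])

```text
time: 16.95
position: [0.4415, 0.0669, 0.1249]
tool_rot: [2.267, 2.173, 0.001]
ft_force: [0.8, -0.3, -0.2]
grip_width: 0.182
grip_force: 0.0
```

```bash
python3 - <<'E'
from h import *
s=get_image("side")
print("bar s",rect("side",s,(8,140,60),(17,255,230),(265,170,345,260),.042))
E
python3 p.py 0.47 0.0653 0.024 1.6152
```

```text
bar s [5.14000e-01 7.28000e-02 1.89700e-01 4.05000e-02 8.78814e+01]
t 17.0 pos [0.4415 0.0666 0.1248] phi 1.6136 F [-0.6 -0.3  1.1] gw 0.139 gf 0.0
dp [-0.      0.0284  0.1008] turn 0.0016 tilt [ 0.001 -0.001]
```

Call:
apply_moves(dp=[[0,0,0.04],[0,0,0.04],[0,0,0.023],[0,0.012,0],[0,0.012,0],[0,0.012,0],[0,0.01,0],[0,0.01,0],[0,0.008,0],[0,0,0]], twist=[[0,0,0],[0,0,0],[0,0,0],[0,0,0],[0,0,0],[0,0,0],[0,0,0],[0,0,0],[0,0,0],[0,0,0]], fingers=[1,1,1,1,1,1,1,1,1,1])

```text
time: 18.0
position: [0.5058, 0.0639, 0.0217]
tool_rot: [2.267, 2.173, 0.0]
ft_force: [-0.5, 0.3, 0.2]
grip_width: 0.006
grip_force: 0.0
```

Call:
apply_moves(dp=[[0,0.003,0],[0,0.002,0],[0,0,0]], twist=[[0,0,0],[0,0,0],[0,0,0]], fingers=[1,1,1])

```text
time: 18.3
position: [0.5093, 0.0642, 0.0216]
tool_rot: [-2.267, -2.174, -0.0]
ft_force: [0.1, 0.1, -0.1]
grip_width: 0.003
grip_force: 0.1
```

Call:
apply_moves(dp=[[0,0.002,0],[0,0.002,0],[0,0.002,0],[0,0,0]], twist=[[0,0,0],[0,0,0],[0,0,0],[0,0,0]], fingers=[1,1,1,1])

```text
time: 18.7
position: [0.5158, 0.0639, 0.0216]
tool_rot: [2.267, 2.174, 0.001]
ft_force: [-0.8, -0.3, 0.4]
grip_width: 0.008
grip_force: 0.1
```

Call:
apply_moves(dp=[[0,0.002,0],[0,0,0]], twist=[[0,0,0],[0,0,0]], fingers=[1,1])

```text
time: 18.9
position: [0.5177, 0.0637, 0.0216]
tool_rot: [2.267, 2.174, 0.0]
ft_force: [-0.4, 0.9, -1.0]
grip_width: 0.002
grip_force: 0.3
```

Call:
apply_moves(dp=[[0,0.002,0],[0,0,0]], twist=[[0,0,0],[0,0,0]], fingers=[1,1])

```text
time: 19.1
position: [0.5198, 0.0636, 0.0216]
tool_rot: [2.267, 2.174, 0.001]
ft_force: [-0.5, -0.1, 0.3]
grip_width: 0.009
grip_force: 0.4
```

```bash
python3 - <<'E'
from h import *
s=get_image("side")
cv2.imwrite("pics/c7.png",cv2.cvtColor(cv2.resize(s[150:290,240:420],None,fx=4,fy=4,interpolation=cv2.INTER_CUBIC),cv2.COLOR_RGB2BGR))
E
python3 p.py 0.5146 0.0653 0.022 1.6152
```

```text
t 19.15 pos [0.5197 0.0636 0.0216] phi 1.6129 F [-0.1 -0.5  1. ] gw 0.01 gf 0.3
dp [ 0.0015 -0.0052 -0.0004] turn 0.0023 tilt [ 0.0006 -0.    ]
```

View pics/c7.png

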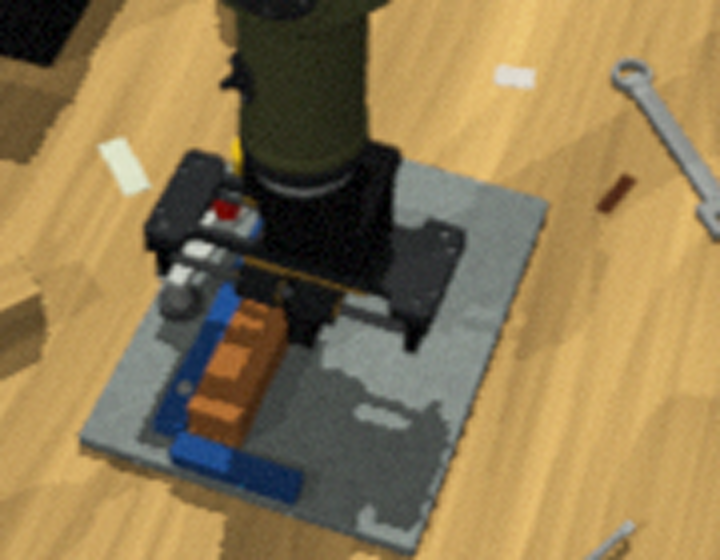

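The bar now lies close along the fence, at crop (240,380), but there's no contact force yet. I'll keep pushing in small steps.

Call:
apply_moves(dp=[[0,0.002,0],[0,0,0]], twist=[[0,0,0],[0,0,0]], fingers=[1,1])

```text
time: 19.35
position: [0.5211, 0.0637, 0.0215]
tool_rot: [-2.267, -2.174, 0.001]
ft_force: [-2.2, 0.5, 2.3]
grip_width: 0.007
grip_force: 1.6
```

Call:
apply_moves(dp=[[0,0.0015,0],[0,0,0]], twist=[[0,0,0],[0,0,0]], fingers=[1,1])

```text
time: 19.55
position: [0.5211, 0.0636, 0.0213]
tool_rot: [-2.265, -2.172, 0.004]
ft_force: [-6.9, 0.2, 7.5]
grip_width: 0.007
grip_force: 3.9
```

Call:
apply_moves(dp=[[0,0.0015,0],[0,0,0]], twist=[[0,0,0],[0,0,0]], fingers=[1,1])

```text
time: 19.75
position: [0.5211, 0.0637, 0.0212]
tool_rot: [-2.263, -2.17, 0.007]
ft_force: [-10.6, 0.6, 10.1]
grip_width: 0.005
grip_force: 6.1
```

Contact: the force rose to about 10 N with the position stalled. Next I'll go to the bar's -y end.

Call:
apply_moves(dp=[[0,-0.01,0],[0,-0.015,0],[0,0,-0.04],[0,0,-0.04],[-0.04,0.0155,0],[-0.04,0.0155,0],[-0.039,0.0155,0],[0,0,0]], twist=[[0,0,0],[0,0,0],[0,0,0],[0,0,0],[0,0,0],[0,0,0],[0,0,0],[0,0,0]], fingers=[1,1,1,1,1,1,1,1])

```text
time: 20.55
position: [0.5423, -0.0644, 0.1026]
tool_rot: [2.273, 2.159, -0.001]
ft_force: [-0.2, -1.1, -0.8]
grip_width: 0.007
grip_force: 0.0
```

```bash
python3 p.py 0.542 -0.056 0.021 1.6152
```

```text
t 20.55 pos [ 0.5423 -0.0644  0.1026] phi 1.6226 F [-0.2 -1.1 -0.8] gw 0.007 gf 0.0
dp [ 0.0088 -0.0011  0.0815] turn -0.0074 tilt [ 0.0043 -0.005 ]
```

Call:
apply_moves(dp=[[0,0,0.04],[0,0,0.03],[0,0,0.0115],[0,-0.001,0],[0.01,0,0],[0.008,0,0],[0.006,0,0],[0.003,0,0],[0.003,0,0],[0,0,0]], twist=[[0,0,-0.007],[0,0,0],[0,0,0],[0,0,0],[0,0,0],[0,0,0],[0,0,0],[0,0,0],[0,0,0],[0,0,0]], fingers=[1,1,1,1,1,1,1,1,1,1])

```text
time: 21.55
position: [0.5416, -0.0274, 0.0207]
tool_rot: [2.259, 2.18, 0.0]
ft_force: [1.1, -4.0, 1.0]
grip_width: 0.007
grip_force: 1.7
```

Call:
apply_moves(dp=[[0.002,0,0],[0.002,0,0],[0,0,0]], twist=[[0,0,0],[0,0,0],[0,0,0]], fingers=[1,1,1])

```text
time: 21.85
position: [0.5416, -0.0274, 0.0208]
tool_rot: [2.259, 2.175, -0.004]
ft_force: [-0.1, -10.6, 3.5]
grip_width: 0.007
grip_force: 5.2
```

Call:
apply_moves(dp=[[0.002,0,0],[0,0,0]], twist=[[0,0,0],[0,0,0]], fingers=[1,1])

```text
time: 22.05
position: [0.5416, -0.0273, 0.0208]
tool_rot: [2.259, 2.172, -0.006]
ft_force: [0.3, -13.6, 2.9]
grip_width: 0.007
grip_force: 6.9
```

Call:
apply_moves(dp=[[0.002,0,0],[0,0,0]], twist=[[0,0,0],[0,0,0]], fingers=[1,1])

```text
time: 22.25
position: [0.5415, -0.0273, 0.0208]
tool_rot: [2.259, 2.17, -0.009]
ft_force: [-0.8, -17.6, 2.3]
grip_width: 0.002
grip_force: 8.7
```

The end contact came exactly where predicted, y = -0.0274. I'll re-seat against the fence with a second side push.

Call:
apply_moves(dp=[[-0.01,0,0],[-0.008,0,0],[0,0,-0.04],[0,0,-0.04],[0.04,-0.018,0],[0.04,-0.018,0],[0.025,-0.015,0],[0,0,0]], twist=[[0,0,0],[0,0,0],[0,0,0],[0,0,0],[0,0,0],[0,0,0],[0,0,0],[0,0,0]], fingers=[1,1,1,1,1,1,1,1])

```text
time: 23.05
position: [0.4908, 0.0764, 0.0996]
tool_rot: [-2.247, -2.189, -0.001]
ft_force: [0.5, 0.1, 0.1]
grip_width: 0.008
grip_force: 0.0
```

```bash
python3 - <<'E'
from h import *
s=get_image("side")
cv2.imwrite("pics/c8.png",cv2.cvtColor(cv2.resize(s[160:280,250:390],None,fx=5,fy=5,interpolation=cv2.INTER_CUBIC),cv2.COLOR_RGB2BGR))
E
python3 p.py 0.50 0.071 0.024 1.6152
```

```text
t 23.1 pos [0.4921 0.0737 0.0999] phi 1.5998 F [ 0.3 -0.1 -0.2] gw 0.006 gf 0.0
dp [-0.0027  0.0081  0.0759] turn 0.0154 tilt [-0.0012  0.0026]
```

Call:
apply_moves(dp=[[0,0,0.04],[0,0,0.026],[0,0,0.01],[0,0.012,0],[0,0.01,0],[0,0.006,0],[0,0.002,0],[0,0,0]], twist=[[0,0,0.015],[0,0,0],[0,0,0],[0,0,0],[0,0,0],[0,0,0],[0,0,0],[0,0,0]], fingers=[1,1,1,1,1,1,1,1])

```text
time: 23.9
position: [0.5213, 0.0689, 0.0245]
tool_rot: [-2.273, -2.162, 0.006]
ft_force: [-9.2, -0.2, 4.4]
grip_width: 0.009
grip_force: 4.1
```

Call:
apply_moves(dp=[[0,0.0015,0],[0,0.0015,0],[0,0,0]], twist=[[0,0,0],[0,0,0],[0,0,0]], fingers=[1,1,1])

```text
time: 24.2
position: [0.5213, 0.0689, 0.024]
tool_rot: [-2.269, -2.159, 0.012]
ft_force: [-15.1, 1.2, 10.8]
grip_width: 0.005
grip_force: 7.7
```

Call:
apply_moves(dp=[[0,-0.01,0],[0,-0.012,0],[0,0,-0.045],[0,0,-0.045],[0,0,0],[0,0,0],[0,0,0]], twist=[[0,0,0],[0,0,0],[0,0,0],[0,0,0.1],[0,0,0.115],[0,0,0],[0,0,0]], fingers=[1,1,0.5,0.5,0.5,0.5,0.5], newtons=20)

```text
time: 24.9
position: [0.5039, 0.0701, 0.1139]
tool_rot: [-2.492, -1.912, -0.001]
ft_force: [-0.4, 0.2, -0.3]
grip_width: 0.376
grip_force: 0.0
```

```bash
python3 - <<'E'
from h import *
s=get_image("side");t=get_image("top")
print("knob",rect("top",t,(0,150,80),(8,255,255),(315,176,332,192),.079))
print("knob s",rect("side",s,(0,150,80),(8,255,255),(285,190,306,212),.066))
E
python3 p.py 0.5949 0.0034 0.115 1.832
```

```text
knob [0.5949 0.0038 0.019  0.0173 0.0101]
knob s [ 6.00000e-01  5.70000e-03  3.83000e-02  1.59000e-02 -5.09892e+01]
t 25.0 pos [0.5036 0.0697 0.1133] phi 1.834 F [ 0.2 -0.3  0.6] gw 0.449 gf 0.0
dp [-0.0402  0.1054 -0.0017] turn -0.002 tilt [-0.0012 -0.0005]
```

Call:
apply_moves(dp=[[-0.0134,0.035,0],[-0.0134,0.035,0],[-0.0134,0.0354,0],[0,0,0],[0,0,0.03],[0,0,0.02],[0,0,0.003],[0,0,0]], twist=[[0,0,0],[0,0,0],[0,0,0],[0,0,0],[0,0,0],[0,0,0],[0,0,0],[0,0,0]], fingers=[0.5,0.5,0.5,0.5,0.5,0.5,0.5,0.5])

```text
time: 25.8
position: [0.5945, 0.0035, 0.0603]
tool_rot: [-2.494, -1.909, 0.003]
ft_force: [-0.3, -0.3, 0.9]
grip_width: 0.495
grip_force: 0.0
```

Call:
apply_moves(dp=[[0,0,0],[0,0,0],[0,0,0],[0,0,0],[0,0,0]], twist=[[0,0,0],[0,0,0],[0,0,0],[0,0,0],[0,0,0]], fingers=[1,1,1,1,1])

```text
time: 26.3
position: [0.5959, 0.0035, 0.0617]
tool_rot: [2.495, 1.908, 0.002]
ft_force: [0.1, 0.5, 3.1]
grip_width: 0.222
grip_force: 20.0
```

Call:
apply_moves(dp=[[0.0003,-0.0058,0],[0.0003,-0.0058,0],[0.0003,-0.0058,0],[0.0003,-0.0058,0],[0.0003,-0.0058,0],[0.0003,-0.0058,0],[0.0003,-0.0058,0],[0.0003,-0.0058,0],[0.0003,-0.0058,0],[0.0003,-0.0058,0]], twist=[[0,0,0.1],[0,0,0.1],[0,0,0.1],[0,0,0.1],[0,0,0.1],[0,0,0.1],[0,0,0.1],[0,0,0.1],[0,0,0.1],[0,0,0.1]], fingers=[1,1,1,1,1,1,1,1,1,1])

```text
time: 27.3
position: [0.555, 0.0422, 0.0617]
tool_rot: [-3.105, -0.473, 0.001]
ft_force: [-1.3, 0.2, 5.7]
grip_width: 0.222
grip_force: 20.0
```

```bash
python3 p.py 0.552 0.0617 0.06 3.186
```

```text
t 27.3 pos [0.555  0.0422 0.0617] phi 2.8395 F [-1.3  0.2  5.7] gw 0.222 gf 20.0
dp [ 0.0029 -0.0196  0.0017] turn 0.3465 tilt [-0.0006  0.0003]
```

Call:
apply_moves(dp=[[0.0003,-0.0058,0],[0.0003,-0.0058,0],[0.0003,-0.0058,0],[0.0001,-0.0025,0],[0,-0.001,0],[0,0,0]], twist=[[0,0,0.1],[0,0,0.1],[0,0,0.1],[0,0,0.04],[0,0,0],[0,0,0]], fingers=[1,1,1,1,1,1])

```text
time: 27.9
position: [0.5521, 0.0627, 0.0616]
tool_rot: [-3.141, 0.053, 0.003]
ft_force: [-4.1, 0.4, 7.7]
grip_width: 0.223
grip_force: 20.0
```

Call:
apply_moves(dp=[[0,-0.002,0],[0,0,0]], twist=[[0,0,0],[0,0,0]], fingers=[1,1])

```text
time: 28.1
position: [0.5521, 0.0634, 0.0616]
tool_rot: [3.14, -0.055, -0.003]
ft_force: [-3.8, -3.1, 6.5]
grip_width: 0.221
grip_force: 20.0
```

Call:
apply_moves(dp=[[0,-0.002,0],[0,0,0]], twist=[[0,0,0],[0,0,0]], fingers=[1,1])

```text
time: 28.3
position: [0.5521, 0.0634, 0.0617]
tool_rot: [3.138, -0.057, -0.002]
ft_force: [-3.2, -5.3, 6.2]
grip_width: 0.221
grip_force: 20.0
```

Position stalls and force rises, so the keeper is on its hard stop. Push a touch more, then release and retreat.

Call:
apply_moves(dp=[[0,-0.002,0],[0,0,0],[0,0,0],[0,0,0],[0,0,0],[0,0,-0.03],[0,0,-0.04],[0,0,-0.04]], twist=[[0,0,0],[0,0,0],[0,0,0],[0,0,0],[0,0,0],[0,0,0],[0,0,0],[0,0,0]], fingers=[1,1,0.55,0.55,0.55,0.55,0.55,0.55])

```text
time: 29.1
position: [0.5527, 0.0693, 0.1721]
tool_rot: [3.141, -0.053, -0.001]
ft_force: [0.6, 0.6, 0.7]
grip_width: 0.445
grip_force: 0.0
```

Call:
apply_moves(dp=[[0,0.045,-0.02],[0,0.045,-0.01],[0,0.045,0],[0,0.045,0],[0,0.045,0],[0,0.04,0],[0,0,0]], twist=[[0,0,0],[0,0,0],[0,0,0],[0,0,0],[0,0,0],[0,0,0],[0,0,0]], fingers=[0.55,0.55,0.55,0.55,0.55,0.55,0.55])

```text
time: 29.8
position: [0.5418, -0.2038, 0.2018]
tool_rot: [3.137, -0.07, 0.001]
ft_force: [-0.4, -1.6, 0.3]
grip_width: 0.447
grip_force: 0.0
```

```bash
python3 - <<'E'
from h import *
t=get_image("top");s=get_image("side")
print("knob",rect("top",t,(0,150,80),(8,255,255),(280,180,330,225),.079))
print("bar",rect("top",t,(6,120,60),(17,255,230),(268,190,345,225),.042))
b=cv2.resize(t[160:260,260:370],None,fx=3.6,fy=3.6,interpolation=cv2.INTER_CUBIC)
a=cv2.resize(s[165:285,255:365],None,fx=3.6,fy=3.6,interpolation=cv2.INTER_CUBIC)
hh=max(a.shape[0],b.shape[0]);P=lambda i:cv2.copyMakeBorder(i,0,hh-i.shape[0],0,0,cv2.BORDER_CONSTANT)
cv2.imwrite("pics/c9.png",cv2.cvtColor(np.hstack([P(b),P(a)]),cv2.COLOR_RGB2BGR))
E
python3 p.py 0.552 0.0617 0.06 3.186
```

```text
knob [ 5.50600e-01  6.26000e-02  2.08000e-02  1.85000e-02 -6.58922e+01]
bar [5.46300e-01 7.15000e-02 1.79100e-01 3.63000e-02 8.75848e+01]
t 29.9 pos [ 0.5438 -0.1969  0.2011] phi -3.1049 F [ 0.9  0.4 -0.3] gw 0.449 gf 0.0
dp [-0.0013 -0.2587  0.1412] turn 6.2909 tilt [0.0004 0.0006]
```

View pics/c9.png

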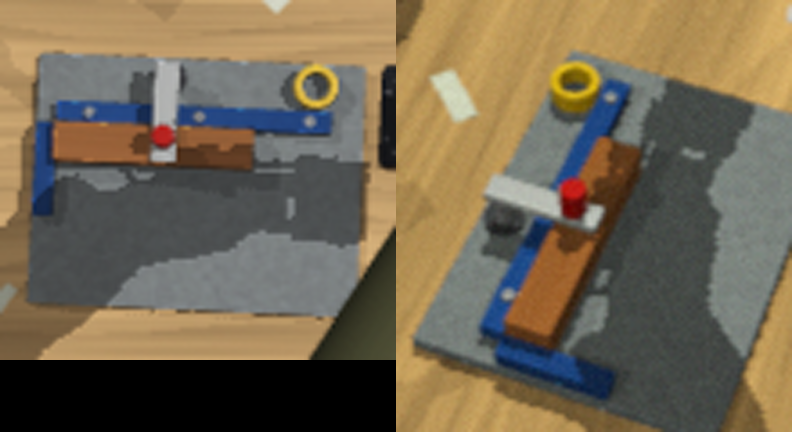

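The bar sits flush in the corner: left panel (150,145), at 87.6° against the jig's 87.4°. The keeper lies straight across it at (165,110), and the tape hasn't moved. Handing in.

```bash
python3 -c "
from bench import ctrl
print(ctrl.close_job())"
```

```text
the job is handed in; nothing more can be done
None
```

The job is handed in at about 30 s: both offcuts are in the bin, the bar measures flush against the fence and end stop (within about 1.5 mm by camera), the keeper is on its hard stop, and I saw no bystander moved.

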